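# Close and release a carton of circuit boards

## Robot

A 6-joint arm with a two-finger parallel gripper is mounted at the origin on the work surface. World frame = base frame: x ahead of the robot, y to its left, z up, the work surface at z = 0. Lengths are in m, angles in rad, forces in N, time in s.
With the tool pointing down it reaches from about 0.25 to 0.725 m from the base axis. Payload 4 kg.
Tool frame: the origin (TCP) lies at the very end of the fingers, on their centre line; the grasp point (between the pads) lies bot.grasp_offset behind it (bot.grasp_offset is the distance from the TCP to the grasp point, in m); z points along the fingers, y is the direction in which the jaws open and shut (so a half turn about z gives the same grasp; the last joint's range is limited). The gripper opens to 85 mm and grips with 20 to 120 N. Pads are 22 mm wide; open, the fingers measure 114 mm over their backs; the gripper's body (76 mm by 85 mm) begins 54 mm behind the grasp point. The pads swing forward as they close: fully open they stand 13 mm farther back than shut.
Start: joints at [-1.281, 0.241, 0.005, 1.335, 0, 1.571], TCP at [0.143, -0.479, 0.231] pointing down, gripper open.
Joint ranges: [-2.72, 2.72], [-1.05, 1.87], [-1.09, 1.28], [-1.99, 2.15], [-1.42, 1.44], [-3.14, 3.14]. Speed limits (rad/s): [2.79, 2.79, 3.14, 3.14, 3.14, 3.14].

## Interface

Orientations are given as a unit quaternion [x, y, z, w].
In Python, from workcell import bot gives the robot as it stands. The module is installed in compiled form; this text tells all that it offers.
- The arm moves only by the shell command python3 -m jog 'ROWS' [OPENING]. ROWS is JSON, a list that holds one entry, the list of rows, each a list of 6 numbers: the shift along the tool's x, y, z in m, then the turn, a rotation vector about the tool's x, y, z in degrees. In form: [[[dx, dy, dz, wx, wy, wz], ...]]. A call has 1 to 12 rows; each row shifts and turns the pose as measured when the row begins, along the tool's axes as they then stand; what a row does not reach is not made up. A row lasts 1/8 s, in which the tool goes at most 62.5 mm and 10.7 degrees, less where a joint would pass 70% of its speed; a pose out of reach is approached as far as the arm can. A call is refused whole if a number of a shift passes 0.0625 or a number of a turn 10.7, either way. A call with a gripper value outside its range is refused whole. OPENING is the finger opening in m, from 0 to 0.0854, set as the call begins (- or left out, the last holds). The fingers move at their own pace and stop on an object; the grip force is fixed at half the most. Time passes only in rows, so rows that do not move let the fingers close. It gives the time, the measured TCP pose, the force and the opening at its end, in the units of the state.
- bot.get_obs(): the state, without advancing time (a new reading comes with each control period).
- bot.camera(name): name is "scene" or "top" or "wrist"; returns a dict with "pixels" (400x640x3 uint8, red, green, blue), "fx", "fy", "cx", "cy" (pixels), "k1" (the pictures are not rectified: a ray, as slopes to the right and down, at radius r is drawn at 1 + k1 r^2 times it, then the intrinsics apply), "rvec" (rotation vector, rad) and "tvec" (3), from world to camera coordinates, as OpenCV has them. Camera axes: x right, y down, z forward; pixel columns grow to the right and rows downward; lengths in m; the calibration is good to about 2 mm. A picture is of the moment at which its call begins. There is no depth.
- bot.job_done(): hands the job in, once; it reports no verdict.
The state is a dict: "clock": time; "joint_pos": joint angles; "joint_vel": joint speeds; "tau": joint torques, N m; "eef_pos": TCP position; "tool_rot": TCP orientation; "ft_force": force on the tool from outside, world axes, zero at the start; "ft_torque": the same for the moment, N m; "grip_width": finger opening in m.
Only numpy, scipy, OpenCV 4.12 (cv2) and the standard library are available. Lean on these libraries where they do the work, as an engineer would, in place of code of your own. Each camera call takes 0.05 s, during which the arm holds its last target. There are 200 camera calls.

## Task

Close the cardboard carton of circuit boards on its sprung platform: fold the two end flaps in first, then fold the cover down over them and press its front edge until the blue catch snaps over it and holds it shut by itself. Then twist the red start switch clockwise to its stop and let it spring back, to call for the carton. Press gently enough not to crush the carton, leave it about where it stands, and do not disturb the other things on the bench.

Things in the scene. Friction and masses are not known exactly. Their poses are not given: they have to be found in the camera images.
- carton: loose open cardboard carton packed with upright green boards, 0.7 to 1 kg, outer size 130 (x) x 180 (y) x 100 (z) mm, walls 4 mm; origin under the centre of its floor, z up. Its -x side is the front (with the blue catch), its +x side the back (cover hinge), its +y end the left end, its -y end the right end. All cardboard flaps are 4 mm thick
- platform: fixed packing platform, base 210 x 260 mm; on it a sprung pan, 180 x 230 mm, with a black rubber top 55 mm above the bench, carries the carton. The pan sinks straight down under load, by up to 30 mm (springs of unknown stiffness), and rises again; flap heights sink with it. Origin under the base's centre
- left_flap (a joint): angle of the left end flap: 0 flat over the opening, 1.57 upright, larger leaning outward (+y of the carton). 86 mm wide (carton x from -61 to +25 mm), 60 mm from hinge line to free edge. Hinge line (flap's underside): along the carton's x at its y = +90 mm, z = 100 mm. Its springy crease lifts it again to about 0.5 rad when let go; only the shut cover holds it flat
- right_flap (a joint): angle of the right end flap, the mirror image of the left one (hinge at y = -90 mm, leaning outward to -y when open)
- cover (a joint): angle of the cover, the large flap hinged along the back wall: 0 flat and shut, 1.57 upright, larger leaning back (+x of the carton). 172 mm wide, 135 mm from hinge line to free edge. Hinge line: along the carton's y at its x = +65 mm, z = 105 mm; flat, its top is at z = 109 mm and its edge 5 mm past the front wall. Until caught it is lifted by the springy end flaps
- catch (a joint): angle of the blue spring catch, a 50 mm wide strip in the middle of the front wall, pivoted 50 mm up: 0 at rest upright, grows as its top is pushed outward (away from the carton). Its sloped nose reaches 4 mm over the shut cover's edge, 1.5 mm above it; its top is 130 mm above the carton's floor. The cover's edge, pressed down firmly, pushes it aside and it snaps back over
- left_flap_edge (a point): middle of the left flap's free edge, on the outer (when flat, upper) face
- right_flap_edge (a point): middle of the right flap's free edge, on the outer (when flat, upper) face
- cover_edge (a point): middle of the cover's free edge, on the outer (when flat, upper) face
- cover_hinge (a point): middle of the cover's hinge line
- catch_nose (a point): middle of the catch's nose
- switch_box: fixed grey control box 110 x 110 x 70 mm with the red start switch in the middle of its top, on either side of the carton; origin under its centre
- start_switch (a joint): angle of the red start switch: 0 at rest, grows clockwise seen from above, stop at 1.2 rad; a spring of up to 0.14 N m returns it
- start_switch_grip (a point): point on the switch's turning axis at the height to grip. The switch is an upright bar, 56 mm long (along its own x, which is the box's x when at rest), 16 mm wide and 30 mm high, on a disc 56 mm across; the bar's top is 7 mm above this point, the disc's top 23 mm below it
- label_printer: white label printer 120 x 110 x 89 mm, fixed, on the other side of the carton; origin under its centre
- tape_roll: bystander: amber tape roll standing flat, 90 mm across, 48 mm high; origin under its centre
- board_tray: bystander: black tray 160 x 120 mm with a pile of green boards, 36 mm high; origin under its centre
- scanner: bystander: grey and black hand scanner, 160 mm long, lying flat; origin under its middle
- cleaner: bystander: white bottle with blue cap, 60 mm across, 150 mm high; origin under its centre
- brush: bystander: brush lying flat, 170 mm long; origin under its middle
- foam_block: bystander: pink antistatic foam block 100 x 70 x 40 mm; origin under its centre
- desiccant: bystander: clear jar with black cap, 60 mm across, 75 mm high; origin under its centre
There are look-alikes about, which are no part of the job. Leave any orange look-alike of the switch_box alone.

How it is judged:
On the way, in this order (a step that is already met when the one before it is completed fails the run):
1. both end flaps have been folded in over the boards while the cover still stands open (value of joint each of left_flap, right_flap below 0.75 rad and value of joint cover above 1.2 rad), for 0.1 s.
2. the cover is down over both end flaps and the catch has snapped over it (value of joint each of left_flap, right_flap below 0.1 rad and value of joint each of cover, catch below 0.04 rad), for 0.3 s.
3. the start switch has been turned to its stop (value of joint start_switch above 1.1 rad), for 0.1 s.
At the end, for the whole second after the job is handed in: the cover is shut within 0.04 rad and both end flaps within 0.10 rad of flat, the catch is back at rest within 0.04 rad over the cover's edge, the start switch has sprung back to within 0.1 rad of rest, and the carton stands upright and still on the platform, within 40 mm of where it began (all of step 2 and value of joint start_switch below 0.1 rad and distance of carton from where it was at the start of the episode below 0.04 m and angle between carton's own z axis and vertical below 0.05 rad and linear speed of carton below 0.01 m/s and height (world z) of carton above 0.035 m); the robot touches nothing.
It fails at once if the carton is pressed with more than 40 N (crushed) (contact force between any of the arm, the fingers and carton above 40 N).
It fails at once if a bystander is moved by more than 30 mm (distance of any of tape_roll, board_tray, scanner, cleaner, brush, foam_block, desiccant from where it was at the start of the episode above 0.03 m).
It also fails if it takes over 69 s, if anything falls off the work surface, if the arm or the gripper's body presses on something with over 40 N, if the wrist force passes 120 N, or if a joint passes its speed limit or range.

## Working session

There is one attempt and no reset: what is moved stays moved. The work goes in short steps, Python scripts to look and compute and a shell command to move; the robot and the scene stay as the last step left them, time stands still between calls to the robot, and variables do not carry over. Pictures are saved under pics/ and viewed, on a budget of 10 in all, crops included, one or two more only if the job needs it, and the job is handed in when it is done.

```bash
mkdir -p pics
python3 - <<'E'
from workcell import bot
import cv2,numpy as np
o=bot.get_obs(); print({k:np.round(v,3).tolist() for k,v in o.items()}, bot.grasp_offset)
for n in("scene","top"):
    c=bot.camera(n); cv2.imwrite(f"pics/{n}0.png",c["pixels"][:,:,::-1]); print(n,{k:np.round(v,4).tolist() for k,v in c.items() if k!="pixels"})
E
```

```text
{'clock': 0.0, 'joint_pos': [-1.281, 0.241, 0.004, 1.335, 0.0, 1.571], 'joint_vel': [0.0, 0.001, 0.003, -0.001, 0.001, 0.0], 'tau': [-0.0, -37.232, 25.241, 0.017, -0.0, 0.0], 'eef_pos': [0.143, -0.479, 0.23], 'tool_rot': [0.99, 0.144, -0.0, -0.001], 'ft_force': [0.562, -0.305, 0.05], 'ft_torque': [-0.013, -0.017, 0.02], 'grip_width': 0.085} 0.0187
scene {'fx': 367.4865, 'fy': 367.4865, 'cx': 319.1188, 'cy': 208.7239, 'k1': -0.009, 'rvec': [1.4562, 2.1329, -0.8743], 'tvec': [0.2687, -0.2292, 1.5659]}
top {'fx': 501.881, 'fy': 501.881, 'cx': 319.5077, 'cy': 209.8019, 'k1': -0.0974, 'rvec': [2.1657, -2.119, 0.1654], 'tvec': [-0.0826, 0.5234, 1.58]}
```

View pics/scene0.png

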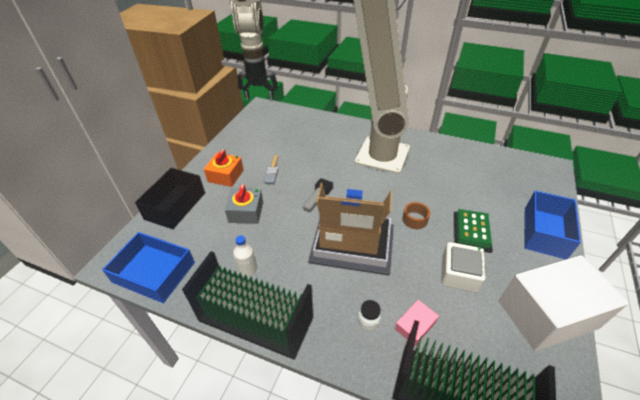

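View pics/top0.png

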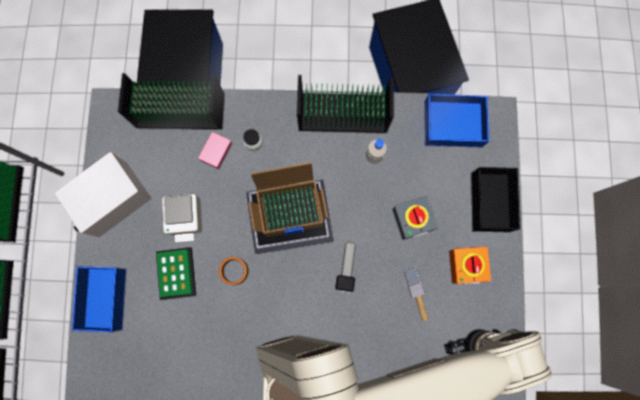

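The scene view shows the carton upright on the platform (350,230), the grey switch box at (244,205) and the orange decoy at (224,166). In the top view the carton is at (288,210), its catch at (293,230), the switch at (417,215), and the decoy at (472,265). Next I'll take an enlarged crop.

```bash
cat > h.py <<'E'
from workcell import bot
import cv2,numpy as np
from scipy.spatial.transform import Rotation as R
def cam(n):
    c=bot.camera(n); c["K"]=np.array([[c["fx"],0,c["cx"]],[0,c["fy"],c["cy"]],[0,0,1.]]); c["D"]=np.array([c["k1"],0,0,0.])
    c["Rm"]=R.from_rotvec(c["rvec"]).as_matrix(); c["o"]=-c["Rm"].T@np.array(c["tvec"]); return c
def onz(c,uv,z):
    p=cv2.undistortPoints(np.array(uv,float).reshape(-1,1,2),c["K"],c["D"])[:,0]
    d=np.c_[p,np.ones(len(p))]@c["Rm"]; return c["o"]+d*((z-c["o"][2])/d[:,2])[:,None]
def proj(c,P):
    return cv2.projectPoints(np.array(P,float).reshape(-1,1,3),np.array(c["rvec"],float),np.array(c["tvec"],float),c["K"],c["D"])[0][:,0]
def blob(c,lo,hi,box):
    h=cv2.cvtColor(c["pixels"],cv2.COLOR_RGB2HSV); m=cv2.inRange(h,lo,hi); k=np.zeros_like(m); x0,y0,x1,y1=box; k[y0:y1,x0:x1]=m[y0:y1,x0:x1]
    return k
E
python3 - <<'E'
from h import *
c=cam("top"); p=c["pixels"]
cr=np.vstack([np.hstack([cv2.resize(p[155:260,235:345],None,fx=5,fy=5,interpolation=cv2.INTER_CUBIC)])])
sw=cv2.resize(p[190:245,385:445],None,fx=4,fy=4,interpolation=cv2.INTER_CUBIC); im=np.zeros((525,800,3),np.uint8); im[:,:550]=cr; im[:220,555:795]=sw
cv2.imwrite("pics/crop.png",im[:,:,::-1])
k=blob(c,(100,120,60),(130,255,255),(260,215,320,245)); ys,xs=np.where(k>0); r=cv2.minAreaRect(np.c_[xs,ys].astype(np.float32)); print("catch px",r, onz(c,[r[0]],.18))
k=blob(c,(20,120,120),(35,255,255),(395,195,440,240)); e=cv2.minAreaRect(np.argwhere(k)[:,::-1].astype(np.float32)); print("disc",e,onz(c,[e[0]],.075))
k=blob(c,(0,150,100),(8,255,255),(395,195,440,240))|blob(c,(172,150,100),(180,255,255),(395,195,440,240)); e=cv2.minAreaRect(np.argwhere(k)[:,::-1].astype(np.float32)); print("bar",e,onz(c,cv2.boxPoints(e),.1))
E
```

```text
catch px ((293.8199768066406, 230.23995971679688), (5.798275947570801, 18.526199340820312), 81.8698959350586) [[0.44137679 0.00266929 0.18      ]]
disc ((416.50006103515625, 216.00003051757812), (21.920310974121094, 21.92030906677246), 45.0) [[ 0.5066779  -0.37857659  0.075     ]]
bar ((416.46002197265625, 215.77999877929688), (14.600000381469727, 15.0), 53.13010025024414) [[ 0.50723905 -0.34103394  0.1       ]
 [ 0.53648778 -0.37892099  0.1       ]
 [ 0.5002079  -0.4061447   0.1       ]
 [ 0.4711756  -0.36826259  0.1       ]]
```

View pics/crop.png

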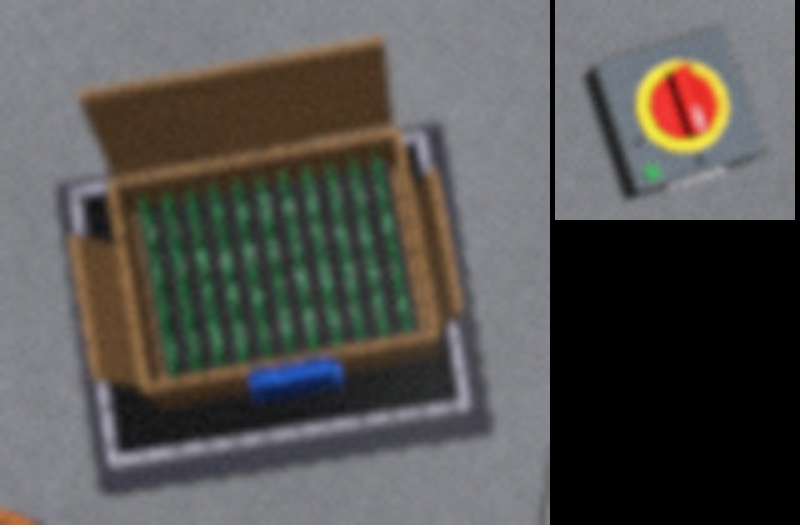

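The crop shows these rim corners, in 5x crop pixels: back (110,185)/(398,130) and front (442,333)/(150,392). Both end flaps lean outward, with their edges at x≈85 and x≈447. The cover leans back. The switch bar runs roughly along image (670,75)-(690,130) in the inset.

Run:
```python
from h import *
c=cam("top"); f=lambda u:np.array(u,float)/5+[235,155]
r=onz(c,f([(110,185),(398,130),(442,333),(150,392)]),.152); print("rim BL BR FR FL",r.round(3).tolist(),r.mean(0).round(3))
for a,b in((0,1),(1,2),(2,3),(3,0)): print(np.linalg.norm(r[a]-r[b]).round(3), np.degrees(np.arctan2(*(r[a]-r[b])[[1,0]])).round(1))
pan=onz(c,f([(70,195),(440,135),(470,408),(112,465)]),.05);print("pan",pan.round(3).tolist(),pan.mean(0).round(3))
base=onz(c,f([(60,185),(437,125),(490,430),(105,490)]),.03);print("base",base.mean(0).round(3))
yaw=np.arctan2(*((r[0]+r[3]*0-r[1])+(r[3]-r[2]))[[0,1]]); yaw=-yaw; print("yaw",yaw,np.degrees(yaw))
C=r.mean(0); ex=np.array([np.cos(yaw),np.sin(yaw),0]); ey=np.array([-ex[1],ex[0],0])
# flap edges: intersect ray with circle radius .06 (top) about hinge in the carton yz plane
for nm,u,s in(("L",(85,307),1),("R",(448,245),-1)):
  for a in np.arange(1.57,3.1,.15):
    P=C+ey*s*(.09-.06*np.cos(a))+ex*(-.018); P[2]=.152+.06*np.sin(a); print(nm,a.round(2),(proj(c,P)[0]-[235,155])*5)
for a in np.arange(1.4,2.5,.15):
    P=C+ex*(.065-.135*np.cos(a)); P[2]=.155+.135*np.sin(a); print("cov",a.round(2),((proj(c,P)[0]-[235,155])*5).round(0), P.round(3))
s=lambda u:(np.array(u,float)-[555,0])/4+[385,190]
b=onz(c,s([(672,76),(690,132)]),.1); print("bar",b,np.degrees(np.arctan2(*(b[0]-b[1])[[1,0]])))
g=onz(c,s([(595,70),(725,25),(765,150),(632,195)]),.07);print("box",g.mean(0),np.degrees(np.arctan2(*(g[1]-g[2])[[1,0]])))
print(ex,ey)
```

```text
rim BL BR FR FL [[0.558, 0.119, 0.152], [0.596, -0.054, 0.152], [0.472, -0.084, 0.152], [0.433, 0.09, 0.152]] [0.515 0.018 0.152]
0.177 102.3
0.127 13.3
0.178 -77.2
0.128 -166.9
pan [[0.57, 0.158, 0.05], [0.615, -0.081, 0.05], [0.438, -0.103, 0.05], [0.397, 0.123, 0.05]] [0.505 0.024 0.05 ]
base [0.504 0.025 0.03 ]
yaw 0.21862591139443566 12.526342015102257
L 1.57 [121.76550246 303.24098863]
L 1.72 [106.62201001 306.40960213]
L 1.87 [ 92.12803936 309.82757603]
L 2.02 [ 78.6444083  313.40820234]
L 2.17 [ 66.5002553  317.06119056]
L 2.32 [ 55.98318814 320.69566003]
L 2.47 [ 47.3315791  324.22301994]
L 2.62 [ 40.72926842 327.55958752]
L 2.77 [ 36.30273154 330.62882953]
L 2.92 [ 34.12057819 333.36315346]
L 3.07 [ 34.19510346 335.70521785]
R 1.57 [428.06441636 243.02311678]
R 1.72 [443.27415218 240.22376864]
R 1.87 [458.08499134 237.87862509]
R 2.02 [472.12779608 236.04428266]
R 2.17 [485.0588392  234.76263016]
R 2.32 [496.57018471 234.05988307]
R 2.47 [506.39811017 233.94630019]
R 2.62 [514.32926451 234.4165445 ]
R 2.77 [520.20445577 235.45060586]
R 2.92 [523.9201499  237.01517258]
R 3.07 [525.42791327 239.06532341]
cov 1.4 [247. 146.] [0.556 0.027 0.288]
cov 1.55 [240. 110.] [0.576 0.031 0.29 ]
cov 1.7 [234.  76.] [0.595 0.036 0.289]
cov 1.85 [228.  43.] [0.615 0.04  0.285]
cov 2.0 [222.  14.] [0.633 0.044 0.278]
cov 2.15 [218. -11.] [0.65  0.048 0.268]
cov 2.3 [214. -32.] [0.666 0.051 0.256]
cov 2.45 [212. -49.] [0.68  0.054 0.241]
bar [[ 0.52495581 -0.36677631  0.1       ]
 [ 0.48120006 -0.38057328  0.1       ]] 17.50098641075848
box [ 0.50283504 -0.37828557  0.07      ] 17.177804862036048
[0.97619639 0.21688845 0.        ] [-0.21688845  0.97619639  0.        ]
```

```bash
cat > w.py <<'E'
# w.py x' y' z : tool shift to reach a carton-frame target (mm, z world), and state
from h import *; import sys
C=np.array([.513,.019]); y=np.radians(12.7); M=np.array([[np.cos(y),-np.sin(y)],[np.sin(y),np.cos(y)]])
def rep(t=None):
    o=bot.get_obs(); p=np.array(o["eef_pos"]); T=R.from_quat(o["tool_rot"]).as_matrix()
    print("t",round(float(o["clock"]),2),"carton-frame TCP mm",((p[:2]-C)@M*1000).round(1),(p[2]*1000).round(1),"yaw",np.degrees(np.arctan2(T[1,0],T[0,0])).round(2),"tilt",np.degrees(np.arccos(-T[2,2])).round(2),"F",np.round(o["ft_force"],1),"q",np.round(o["joint_pos"],2),"w",np.round(o["grip_width"],4))
    if t is not None: print("shift",(T.T@(np.r_[C+M@(np.array(t[:2])/1000),t[2]/1000]-p)).round(4))
if __name__=="__main__": rep([float(a) for a in sys.argv[1:]] or None)
E
python3 -m jog '[[[0.0522,-0.027,0,0,0,0],[0.0522,-0.027,0,0,0,0],[0.0522,-0.027,0,0,0,0],[0.0522,-0.027,0,0,0,0],[0.0522,-0.027,0,0,0,0],[0.0522,-0.027,0,0,0,0],[0.0522,-0.027,0,0,0,0],[0.05,-0.027,0,0,0,0],[0,0,0,0,0,3.9]]]' 0; python3 w.py -18 -132 185
```

```text
clock: 1.32
eef_pos: [0.4901, -0.145, 0.2291]
tool_rot: [0.994, 0.107, 0.0, -0.0]
ft_force: [-1.1, -0.5, 0.7]
grip_width: 0.0001
t 1.32 carton-frame TCP mm [ -58.4 -155. ] 229.1 yaw 12.32 tilt 0.05 F [-1.1 -0.5  0.7] q [-0.29  0.26  0.03  1.34  0.    2.64] w 0.0001
shift [ 0.0402 -0.0233  0.0441]
```

Joint 6 sits near its limit here, so I'll make a half turn first. The grasp stays equivalent and both the left flap and the switch twist come into range.

```bash
python3 -m jog '[[[0,0,0,0,0,-10.6],[0,0,0,0,0,-10.6],[0,0,0,0,0,-10.6],[0,0,0,0,0,-10.6],[0,0,0,0,0,-10.6],[0,0,0,0,0,-10.6],[0,0,0,0,0,-10.6],[0,0,0,0,0,-10.6],[0,0,0,0,0,-10.6],[0,0,0,0,0,-10.6],[0,0,0,0,0,-10.6],[0,0,0,0,0,-10.6]]]'>/dev/null;  python3 -m jog '[[[0,0,0,0,0,-10.6],[0,0,0,0,0,-10.6],[0,0,0,0,0,-10.6],[0,0,0,0,0,-10.6],[0,0,0,0,0,-10.6]]]'>/dev/null; python3 w.py -18 -132 185
```

```text
t 3.45 carton-frame TCP mm [ -59.8 -151.6] 223.7 yaw -164.95 tilt 0.64 F [-0.5  0.4 -0.6] q [-0.28  0.27  0.02  1.34  0.   -0.55] w 0.0002
shift [-0.043   0.0177  0.0384]
```

```bash
python3 -m jog '[[[-0.0215,0.0088,0.02,0,0,2.3],[-0.0225,0.0088,0.021,0,0,0],[0,0.004,0,0,0,0]]]'>/dev/null; python3 w.py -18 -50 185; python3 -m jog '[[[0,0.016,0,0,0,0],[0,0.016,0,0,0,0],[0,0.016,0,0,0,0],[0,0.016,0,0,0,0],[0,0.016,0,0,0,0],[0,0.014,0,0,0,0]]]'; python3 w.py -18 -50 165
```

```text
t 3.83 carton-frame TCP mm [ -16.  -128.9] 181.3 yaw -167.33 tilt 0.64 F [-0.5 -0.1 -0.2] q [-0.21  0.35  0.02  1.25  0.   -0.43] w -0.0002
shift [ 0.002   0.0789 -0.0032]
clock: 4.58
eef_pos: [0.5046, -0.0204, 0.1866]
tool_rot: [-0.107, 0.994, -0.006, -0.002]
ft_force: [1.8, -4.6, 1.3]
grip_width: -0.0001
t 4.58 carton-frame TCP mm [-16.8 -36.6] 186.6 yaw -167.66 tilt 0.73 F [ 1.8 -4.6  1.3] q [-0.03  0.28 -0.07  1.23 -0.01 -0.25] w -0.0001
shift [ 0.001  -0.0132  0.0218]
```

```bash
python3 -m jog '[[[0,-0.006,0.008,0,0,0],[0,-0.004,0.008,0,0,0],[0,0,0.006,0,0,0],[0,0,0,0,0,0]]]'; python3 w.py -18 -50 165; python3 -c "
from h import *
cv2.imwrite('pics/a.png',np.hstack([cam('top')['pixels'][140:290,220:380],cam('scene')['pixels'][150:300,280:440]])[:,:,::-1].repeat(2,0).repeat(2,1))"
```

```text
clock: 5.08
eef_pos: [0.5084, -0.0287, 0.1677]
tool_rot: [-0.109, 0.994, -0.005, 0.003]
ft_force: [-1.5, -0.0, 5.5]
grip_width: 0.0002
t 5.08 carton-frame TCP mm [-15.  -45.5] 167.7 yaw -167.5 tilt 0.61 F [-1.5 -0.   5.5] q [-0.05  0.29 -0.1   1.18 -0.01 -0.27] w 0.0002
shift [ 0.003  -0.0045  0.0027]
```

View pics/a.png

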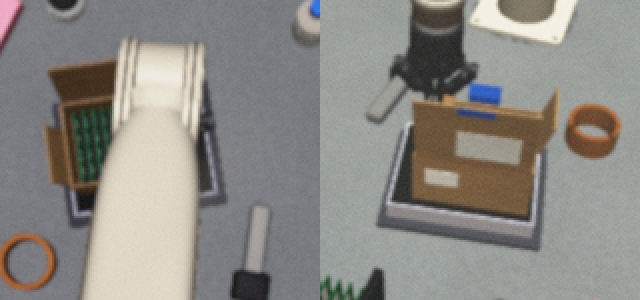

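The picture shows the fingers pressing the right flap in (wrist reads 5.5 N). The left flap is still out on the left of the top view and the cover is upright. Next I'll lift and cross to the left.

```bash
python3 -m jog '[[[0,-0.003,-0.04,0,0,0],[0,0,-0.04,0,0,0],[0,0.05,0,0,0,0],[0,0.05,0,0,0,0],[0,0.05,0,0,0,0],[0,0.045,0,0,0,0],[0,0,0,0,0,0]]]'; python3 w.py -18 145 185
```

```text
clock: 6.05
eef_pos: [0.4634, 0.1637, 0.2428]
tool_rot: [-0.106, 0.994, -0.0, -0.003]
ft_force: [-0.2, -0.3, 0.5]
grip_width: -0.0001
t 6.05 carton-frame TCP mm [-16.5 152. ] 242.8 yaw -167.86 tilt 0.32 F [-0.2 -0.3  0.5] q [0.34 0.22 0.01 1.37 0.   0.13] w -0.0001
shift [ 0.0011 -0.0071  0.0578]
```

```bash
python3 -m jog '[[[0,0,0.03,0,0,0],[0,0,0.028,0,0,0],[0,-0.016,0,0,0,0],[0,-0.016,0,0,0,0],[0,-0.016,0,0,0,0],[0,-0.016,0,0,0,0],[0,-0.016,0,0,0,0],[0,-0.016,0,0,0,0],[0,0,0,0,0,0]]]'; python3 w.py -18 48 165
```

```text
clock: 7.18
eef_pos: [0.4855, 0.0624, 0.1858]
tool_rot: [-0.103, 0.995, 0.005, -0.002]
ft_force: [0.1, -0.1, -0.0]
grip_width: -0.0
t 7.17 carton-frame TCP mm [-17.2  48.4] 185.8 yaw -168.14 tilt 0.63 F [ 0.1 -0.1 -0. ] q [ 0.12  0.25 -0.11  1.22  0.01 -0.09] w -0.0
shift [ 0.0007 -0.0006  0.0208]
```

```bash
python3 -m jog '[[[0,0,0.01,0,0,0],[0,0,0.01,0,0,0],[0,0,0.003,0,0,0]]]'; python3 -m jog '[[[0,0,-0.045,0,0,0],[0,0,-0.045,0,0,0],[-0.03,0,-0.04,0,0,0],[0.05,0,0,0,0,0],[0.06,0,0,0,0,0],[0.06,0,0,0,0,0],[0,0,0,0,0,0]]]'; python3 w.py 120 0 260;  python3 -c "
from h import *
cv2.imwrite('pics/b.png',np.hstack([cam('top')['pixels'][140:290,220:380],cam('scene')['pixels'][150:300,280:440]])[:,:,::-1].repeat(2,0).repeat(2,1))"
```

```text
clock: 7.55
eef_pos: [0.4872, 0.0569, 0.1653]
tool_rot: [-0.101, 0.995, -0.001, 0.001]
ft_force: [-0.3, -2.4, 4.7]
grip_width: 0.0001
clock: 8.43
eef_pos: [0.3509, 0.0278, 0.2955]
tool_rot: [-0.102, 0.995, -0.003, -0.001]
ft_force: [1.1, 0.7, 0.1]
grip_width: 0.0001
t 8.43 carton-frame TCP mm [-156.2   44.2] 295.5 yaw -168.31 tilt 0.33 F [1.1 0.7 0.1] q [ 0.08 -0.08 -0.18  1.47 -0.01 -0.12] w 0.0001
shift [-0.2771 -0.0391  0.0351]
```

View pics/b.png

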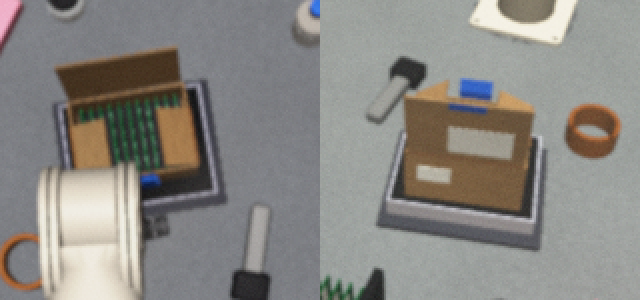

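Both end flaps are folded in at about 0.5 rad and the cover still stands open. Next I'll go over the cover's top to get behind it, with the fingers open so they will straddle the catch.

```bash
python3 -m jog '[[[0,-0.013,-0.04,0,0,0],[-0.03,-0.013,-0.02,0,0,0],[-0.05,-0.013,0,0,0,-1],[-0.05,0,0,0,0,0],[-0.05,0,0,0,0,0],[-0.05,0,0,0,0,0],[-0.05,0,0,0,0,0],[0,0,0,0,0,0]]]' 0.0854; python3 w.py 135 0 250
```

```text
clock: 9.52
eef_pos: [0.6582, 0.0535, 0.3495]
tool_rot: [-0.112, 0.994, -0.004, 0.002]
ft_force: [-0.1, -0.5, -0.5]
grip_width: 0.0848
t 9.53 carton-frame TCP mm [149.3   1.7] 349.5 yaw -167.14 tilt 0.5 F [-0.1 -0.5 -0.5] q [ 0.08  0.61  0.87  1.83 -0.01 -0.14] w 0.0848
shift [ 0.0145 -0.0009  0.0995]
```

```bash
python3 -m jog '[[[0,0,0.05,0,0,0],[0,0,0.045,0,0,0],[0.018,0,0,0,0,0],[0.018,0,0,0,0,0],[0.018,0,0,0,0,0],[0.018,0,0,0,0,0],[0.018,0,0,0,0,0],[0.018,0,0,0,0,0],[0.018,0,0,0,0,0],[0.018,0,0,0,0,0],[0,0,0,0,0,0]]]'; python3 w.py -10 0 250
```

```text
clock: 10.9
eef_pos: [0.5186, 0.0206, 0.2484]
tool_rot: [-0.113, 0.994, -0.005, 0.007]
ft_force: [0.5, 0.5, 0.0]
grip_width: 0.0854
t 10.9 carton-frame TCP mm [5.8 0.4] 248.4 yaw -167.04 tilt 0.99 F [0.5 0.5 0. ] q [ 0.05  0.26  0.08  1.37 -0.01 -0.18] w 0.0854
shift [ 0.0158 -0.0003 -0.0018]
```

```bash
python3 -m jog '[[[0.018,0,0.008,0,0,0],[0.016,0,0.014,0,0,0],[0.014,0,0.016,0,0,0],[0.008,0,0.012,0,0,0],[0,0,0,0,0,0]]]'; python3 w.py -57 0 180;  python3 -c "
from h import *
cv2.imwrite('pics/c.png',np.hstack([cam('wrist')['pixels'][:,::][::2,::2],cam('scene')['pixels'][130:330,240:460]])[:,:,::-1].repeat(1,0).repeat(1,1))"
```

```text
clock: 11.52
eef_pos: [0.4766, 0.0107, 0.204]
tool_rot: [-0.113, 0.993, -0.003, 0.022]
ft_force: [-0.0, 0.5, 3.6]
grip_width: 0.0856
t 11.53 carton-frame TCP mm [-37.3  -0.1] 204.0 yaw -167.0 tilt 2.53 F [-0.   0.5  3.6] q [ 0.02  0.17 -0.15  1.2  -0.   -0.2 ] w 0.0856
shift [0.0207 0.0004 0.0231]
```

View pics/c.png

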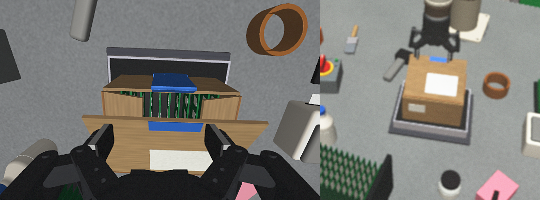

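The wrist view shows the cover partly down under the two fingers, with the blue catch (173,80) centred between them. Next I'll bring it down in small steps and watch the force.

```bash
cat >> w.py <<'E'
    o=bot.get_obs(); T=R.from_quat(o["tool_rot"]).as_matrix(); v=T.T@np.cross(T[:,2],[0,0,-1]); print("level turn deg",np.degrees(v).round(2))
E
python3 -m jog '[[[0.009,0,0.008,0,0,0],[0.009,0,0.008,0,0,0],[0.004,0,0.006,0,0,0],[0,0,0,0,0,0]]]'; python3 w.py -57 0 170
```

```text
clock: 12.12
eef_pos: [0.463, 0.0078, 0.1844]
tool_rot: [-0.113, 0.993, -0.002, 0.029]
ft_force: [2.6, 2.2, 3.5]
grip_width: 0.0856  File "w.py", line 9
    o=bot.get_obs(); T=R.from_quat(o["tool_rot"]).as_matrix(); v=T.T@np.cross(T[:,2],[0,0,-1]); print("level turn deg",np.degrees(v).round(2))
IndentationError: unexpected indent
```

```bash
sed -i '$s/^    //' w.py; python3 w.py -57 0 170
```

```text
t 12.12 carton-frame TCP mm [-51.3   0.1] 184.4 yaw -166.97 tilt 3.33 F [2.6 2.2 3.5] q [ 0.02  0.15 -0.24  1.13  0.   -0.21] w 0.0856
shift [0.0065 0.0001 0.014 ]
level turn deg [-0.56  3.28 -0.  ]
```

```bash
python3 -m jog '[[[0.004,0,0.006,0,1.7,0],[0.004,0,0.006,0,1.7,0],[0,0,0.005,0,0,0],[0,0,0,0,0,0]]]'; python3 w.py -57 0 165
```

```text
clock: 12.62
eef_pos: [0.4551, 0.0052, 0.1653]
tool_rot: [-0.113, 0.994, -0.006, -0.004]
ft_force: [1.7, 1.6, 2.9]
grip_width: 0.0854
t 12.62 carton-frame TCP mm [-59.5  -0.7] 165.3 yaw -167.0 tilt 0.8 F [1.7 1.6 2.9] q [ 0.02  0.2  -0.23  1.15 -0.01 -0.21] w 0.0854
shift [-0.0026  0.0007  0.0003]
level turn deg [-0.63 -0.5  -0.  ]
```

```bash
for i in 1 ; do python3 -m jog '[[[0,0,0.005,0,0,0],[0,0,0.004,0,0,0]]]';  python3 -m jog '[[[0,0,0.004,0,0,0],[0,0,0,0,0,0]]]';done; python3 w.py -57 0 165
```

```text
clock: 12.88
eef_pos: [0.4547, 0.0052, 0.1566]
tool_rot: [-0.113, 0.994, -0.006, -0.004]
ft_force: [0.8, 0.4, 8.7]
grip_width: 0.0857
clock: 13.12
eef_pos: [0.4545, 0.0052, 0.1536]
tool_rot: [-0.113, 0.994, -0.005, -0.003]
ft_force: [1.8, 0.6, 7.4]
grip_width: 0.0852
t 13.12 carton-frame TCP mm [-60.1  -0.6] 153.6 yaw -166.97 tilt 0.72 F [1.8 0.6 7.4] q [ 0.02  0.21 -0.25  1.12 -0.01 -0.21] w 0.0852
shift [-0.0031  0.0005 -0.0115]
level turn deg [-0.58 -0.42 -0.  ]
```

```bash
for i in 1 2; do :; done; python3 -m jog '[[[0,0,0.004,0,0,0],[0,0,0.003,0,0,0]]]'; python3 -m jog '[[[0,0,0.004,0,0,0],[0,0,0.003,0,0,0]]]'; python3 -m jog '[[[0,0,0.003,0,0,0],[0,0,0,0,0,0]]]'; python3 w.py -57 0 165
```

```text
clock: 13.38
eef_pos: [0.4543, 0.0052, 0.1484]
tool_rot: [-0.114, 0.994, -0.005, -0.002]
ft_force: [-0.2, 0.4, 10.8]
grip_width: 0.0854
clock: 13.62
eef_pos: [0.4536, 0.005, 0.1426]
tool_rot: [-0.114, 0.993, -0.005, -0.002]
ft_force: [-0.2, 1.1, 4.4]
grip_width: 0.085
clock: 13.88
eef_pos: [0.4535, 0.005, 0.1408]
tool_rot: [-0.114, 0.993, -0.005, -0.001]
ft_force: [0.6, -0.3, 7.2]
grip_width: 0.0857
t 13.88 carton-frame TCP mm [-61.1  -0.6] 140.8 yaw -166.92 tilt 0.57 F [ 0.6 -0.3  7.2] q [ 0.02  0.21 -0.28  1.08 -0.01 -0.21] w 0.0857
shift [-0.004   0.0003 -0.0242]
level turn deg [-0.55 -0.17  0.  ]
```

The force dropped from 10.8 N to 4.4 N, which may be the snap. A wrist picture will tell.

```bash
python3 -c "
from h import *
cv2.imwrite('pics/d.png',cv2.resize(cam('wrist')['pixels'][100:330,150:520],None,fx=2,fy=2,interpolation=2)[:,:,::-1])"
```

```text
(no output)
```

View pics/d.png

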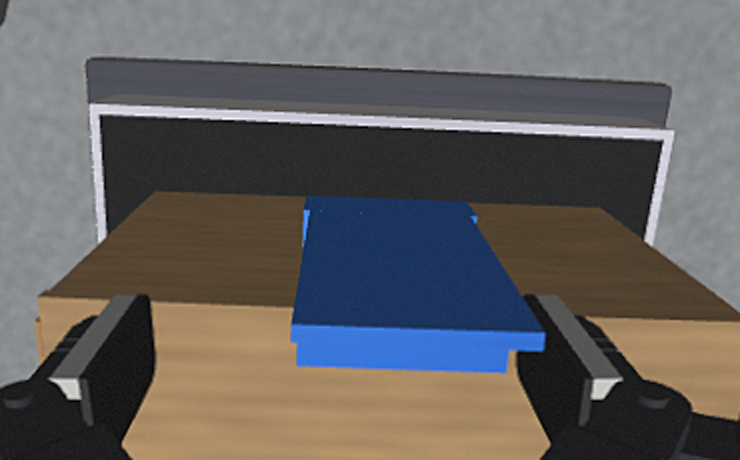

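The catch's nose appears to sit over the cover's edge, with its top at (418,330), and the right finger tip is close beside it. Next I'll unload, back away from the catch and lift clear.

```bash
python3 -m jog '[[[0,0,-0.003,0,0,0],[-0.008,0.004,-0.006,0,0,0],[-0.015,0,-0.012,0,0,0],[0,0,-0.04,0,0,0],[0,0,-0.05,0,0,0],[0,0,0,0,0,0]]]'; python3 w.py; python3 -c "
from h import *
a=cv2.resize(cam('wrist')['pixels'],(400,250)); b=cv2.resize(cam('scene')['pixels'][140:290,290:410],(400,500)); t=cv2.resize(cam('top')['pixels'][155:255,230:350],(400,250),interpolation=2)
cv2.imwrite('pics/e.png',np.hstack([np.vstack([a,t]),b])[:,:,::-1])"
```

```text
clock: 14.68
eef_pos: [0.4713, 0.0153, 0.2507]
tool_rot: [-0.114, 0.993, -0.006, -0.009]
ft_force: [0.6, -0.1, -0.6]
grip_width: 0.0854
t 14.68 carton-frame TCP mm [-41.4   5.6] 250.7 yaw -166.88 tilt 1.24 F [ 0.6 -0.1 -0.6] q [ 0.04  0.19 -0.01  1.39 -0.01 -0.19] w 0.0854
level turn deg [-0.58 -1.09  0.  ]
```

View pics/e.png

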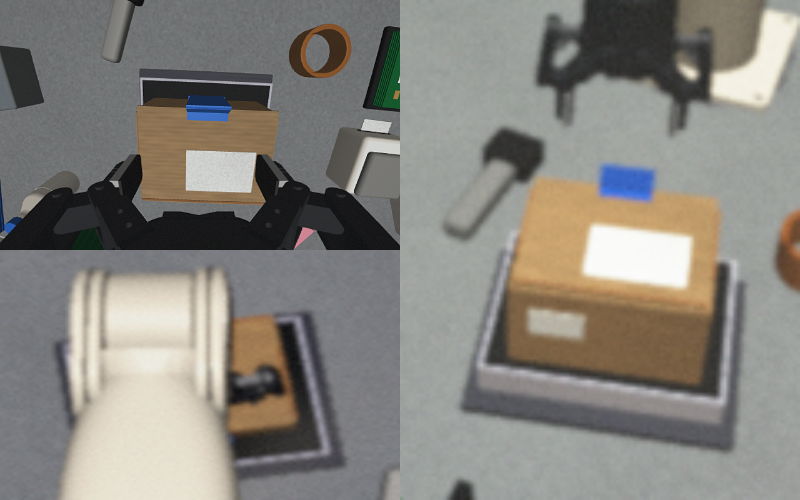

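The cover now lies flat with the blue catch holding it, with no fingers near it. Next I'll triangulate the switch from both cameras.

```bash
python3 - <<'E'
from h import *
P=[];n=[]
for nm,box in(("top",(395,195,440,240)),("scene",(222,180,268,225))):
    c=cam(nm); k=blob(c,(20,120,110),(36,255,255),box); h=cv2.convexHull(np.argwhere(k)[:,::-1].astype(np.float32)); e=cv2.fitEllipse(h); print(nm,e,k.sum()//255)
    u=cv2.undistortPoints(np.array([[e[0]]]),c["K"],c["D"])[0,0]; d=c["Rm"].T@np.r_[u,1]; P.append(c["o"]);n.append(d/np.linalg.norm(d))
    for z in(.072,.078,.085): print(z,onz(c,[e[0]],z).round(4))
s=np.linalg.lstsq(np.c_[n[0],-n[1]],P[1]-P[0],rcond=None)[0]; print(P[0]+s[0]*n[0],P[1]+s[1]*n[1])
E
python3 w.py
```

```text
top ((416.33978271484375, 216.15158081054688), (22.49886131286621, 22.80544662475586), 121.13629913330078) 164
0.072 [[ 0.5066 -0.3786  0.072 ]]
0.078 [[ 0.5057 -0.3775  0.078 ]]
0.085 [[ 0.5047 -0.3761  0.085 ]]
scene ((242.57162475585938, 197.85391235351562), (14.94517707824707, 20.650667190551758), 78.48548889160156) 86
0.072 [[ 0.504  -0.3773  0.072 ]]
0.078 [[ 0.509  -0.3733  0.078 ]]
0.085 [[ 0.5149 -0.3686  0.085 ]]
[ 0.5063057  -0.37822771  0.07415076] [ 0.50534184 -0.376223    0.0736188 ]
t 14.93 carton-frame TCP mm [-44.4   6. ] 245.9 yaw -166.9 tilt 1.67 F [-0.8  0.6 -0.3] q [ 0.04  0.19 -0.02  1.39 -0.01 -0.19] w 0.0854
level turn deg [-0.46 -1.61  0.  ]
```

```bash
python3 -m jog '[[[0.0065,-0.049,-0.01,0,0,0],[0.0065,-0.049,0,0,0,0],[0.0065,-0.049,0,0,0,0],[0.0065,-0.049,0,0,0,0],[0.0065,-0.049,0,0,0,0],[0.0065,-0.049,0,0,0,0],[0.0065,-0.049,0.01,0,0,0],[0.0065,-0.047,0.01,0,0,0],[0,0,0.02,-0.4,-1.6,-4.4],[0,0,0,0,0,0]]]' >/dev/null
cat > s.py <<'E'
from w import *
rep(); o=bot.get_obs(); T=R.from_quat(o["tool_rot"]).as_matrix(); p=np.array(o["eef_pos"]); print(p.round(4),"to switch",(T.T@(np.array([.5058,-.3775,.084])-p)).round(4)); v=T.T@np.cross(T[:,2],[0,0,-1]); print("level",np.degrees(v).round(2))
E
python3 s.py; python3 -c "
from h import *
cv2.imwrite('pics/f.png',cam('wrist')['pixels'][:,:,::-1])"
```

```text
level turn deg [ 1.12 -1.18 -0.  ]
t 16.18 carton-frame TCP mm [-101.4 -392.5] 201.8 yaw -162.21 tilt 1.63 F [0.  0.4 0. ] q [-0.65  0.55  0.38  1.43 -0.01 -0.96] w 0.0853
[ 0.5004 -0.3862  0.2018] to switch [-0.0102  0.0043  0.1177]
level [ 1.12 -1.18 -0.  ]
```

View pics/f.png

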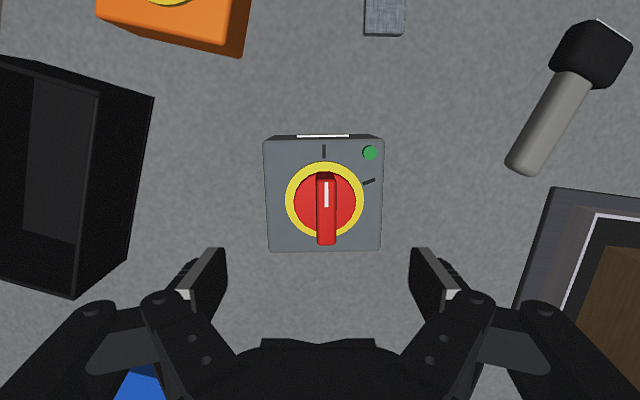

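The bar (326,210) is aligned with the fingers and centred between them. The orange decoy is out of the way at the top left.

```bash
python3 -m jog '[[[-0.005,0.002,0.03,1.1,-1.2,0],[-0.005,0.002,0.03,0,0,0],[0,0,0,0,0,0]]]' >/dev/null; python3 s.py
python3 - <<'E'
from h import *
c=cam("wrist"); k=blob(c,(20,120,110),(36,255,255),(150,100,480,400)); e=cv2.fitEllipse(cv2.convexHull(np.argwhere(k)[:,::-1].astype(np.float32))); print(e,onz(c,[e[0]],.076).round(4))
E
```

```text
level turn deg [-0.32  0.17  0.  ]
t 16.6 carton-frame TCP mm [ -89.4 -386.5] 144.7 yaw -162.23 tilt 0.36 F [-0.7  0.3  0.2] q [-0.64  0.55  0.24  1.25 -0.   -0.95] w 0.0856
[ 0.5107 -0.3777  0.1447] to switch [0.0048 0.0021 0.0607]
level [-0.32  0.17  0.  ]
((323.0603942871094, 201.01417541503906), (95.72032928466797, 99.86650848388672), 88.35306549072266) [[ 0.5045 -0.3748  0.076 ]]
```

```bash
python3 -m jog '[[[0.005,0.0035,0.025,0,0,0],[0,0,0.025,0,0,0],[0,0,0.008,0,0,0],[0,0,0,0,0,0]]]' ; python3 -m jog '[[[0,0,0,0,0,0],[0,0,0,0,0,0],[0,0,0,0,0,0],[0,0,0,0,0,0]]]' 0; python3 s.py
```

```text
clock: 17.15
eef_pos: [0.5114, -0.3797, 0.0974]
tool_rot: [-0.155, 0.988, -0.009, 0.008]
ft_force: [-1.0, -0.3, -1.3]
grip_width: 0.0852
clock: 17.65
eef_pos: [0.5114, -0.3744, 0.1019]
tool_rot: [-0.156, 0.988, -0.004, 0.01]
ft_force: [-5.3, 13.1, 7.9]
grip_width: 0.0144
level turn deg [-0.67  1.   -0.  ]
t 17.65 carton-frame TCP mm [ -88.  -383.4] 101.9 yaw -162.07 tilt 1.2 F [-5.3 13.1  7.9] q [-0.64  0.57  0.15  1.14  0.01 -0.95] w 0.0144
[ 0.5114 -0.3744  0.1019] to switch [ 0.0066 -0.001   0.0178]
level [-0.67  1.   -0.  ]
```

The grip is too shallow (TCP at z≈0.10). I'll reopen, centre and go lower.

```bash
python3 -m jog '[[[0,0,0,0,0,0],[0,0,0,0,0,0],[0.006,-0.001,0,-0.6,1.0,-0.5],[0,0,0.008,0,0,0],[0,0,0.006,0,0,0],[0,0,0.003,0,0,0]]]' 0.0854; python3 s.py
```

```text
clock: 18.4
eef_pos: [0.5057, -0.3781, 0.0838]
tool_rot: [-0.16, 0.987, -0.001, -0.0]
ft_force: [0.4, 0.2, 0.0]
grip_width: 0.0855
level turn deg [-0.09 -0.07 -0.  ]
t 18.4 carton-frame TCP mm [ -94.4 -385.7] 83.8 yaw -161.57 tilt 0.12 F [0.4 0.2 0. ] q [-0.64  0.59  0.14  1.12 -0.   -0.96] w 0.0855
[ 0.5057 -0.3781  0.0838] to switch [-0.0002  0.0005 -0.0002]
level [-0.09 -0.07 -0.  ]
```

```bash
python3 -m jog '[[[0,0.004,0,0,0,0.5],[0,0,0,0,0,0],[0,0,0,0,0,0],[0,0,0,0,0,0],[0,0,0,0,0,0]]]' 0; python3 s.py
```

```text
clock: 19.02
eef_pos: [0.5051, -0.3757, 0.0847]
tool_rot: [-0.155, 0.988, -0.003, 0.0]
ft_force: [0.5, 0.1, -1.5]
grip_width: 0.0152
level turn deg [-0.34 -0.04 -0.  ]
t 19.02 carton-frame TCP mm [ -94.5 -383.3] 84.7 yaw -162.13 tilt 0.34 F [ 0.5  0.1 -1.5] q [-0.64  0.58  0.13  1.12 -0.   -0.95] w 0.0152
[ 0.5051 -0.3757  0.0847] to switch [-0.0001 -0.0019  0.0007]
level [-0.34 -0.04 -0.  ]
```

```bash
python3 -m jog '[[[0,0,0,0,0,9.5],[0,0,0,0,0,9.5],[0,0,0,0,0,9.5],[0,0,0,0,0,9.5],[0,0,0,0,0,9.5],[0,0,0,0,0,9.5],[0,0,0,0,0,9]]]'; python3 s.py
```

```text
clock: 19.9
eef_pos: [0.5054, -0.375, 0.0846]
tool_rot: [0.424, 0.906, -0.001, 0.002]
ft_force: [0.9, -0.8, 0.7]
grip_width: 0.0152
level turn deg [-0.02  0.23 -0.  ]
t 19.9 carton-frame TCP mm [ -94.  -382.7] 84.6 yaw 129.78 tilt 0.23 F [ 0.9 -0.8  0.7] q [-0.64  0.58  0.13  1.12 -0.    0.24] w 0.0152
[ 0.5054 -0.375   0.0846] to switch [-0.0022 -0.0013  0.0007]
level [-0.02  0.23 -0.  ]
```

```bash
python3 -m jog '[[[0,0,0,0,0,1],[0,0,0,0,0,1],[0,0,0,0,0,0]]]'; python3 s.py; python3 -m jog '[[[0,0,0,0,0,0],[0,0,0,0,0,0],[0,0,0,0,0,0],[0,0,0,0,0,0],[0,0,-0.03,0,0,0],[0,0,-0.05,0,0,0],[0,0,-0.05,0,0,0],[0,0,-0.03,0,0,0],[0,0,0,0,0,0]]]' 0.0854; python3 -c "
from h import *
a=cv2.resize(cam('scene')['pixels'][140:290,290:410],(400,500)); t=cv2.resize(cam('top')['pixels'][155:255,230:350],(400,250),interpolation=2);w=cv2.resize(cam('wrist')['pixels'],(400,250))
cv2.imwrite('pics/g.png',np.hstack([np.vstack([w,t]),a])[:,:,::-1])"
```

```text
clock: 20.27
eef_pos: [0.5054, -0.375, 0.0846]
tool_rot: [0.436, 0.9, -0.001, 0.002]
ft_force: [-1.7, -1.7, 0.6]
grip_width: 0.0154
level turn deg [-0.06  0.24 -0.  ]
t 20.27 carton-frame TCP mm [ -94.  -382.7] 84.6 yaw 128.27 tilt 0.25 F [-1.7 -1.7  0.6] q [-0.64  0.58  0.13  1.12 -0.    0.27] w 0.0154
[ 0.5054 -0.375   0.0846] to switch [-0.0022 -0.0013  0.0007]
level [-0.06  0.24 -0.  ]
clock: 21.4
eef_pos: [0.5039, -0.3725, 0.2472]
tool_rot: [0.438, 0.899, 0.001, -0.001]
ft_force: [-0.5, 0.2, -1.2]
grip_width: 0.0856
```

View pics/g.png

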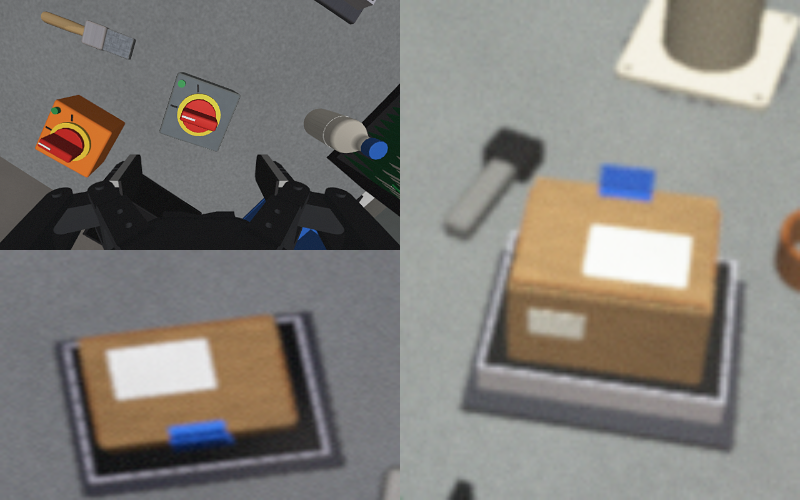

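The carton is shut, with the catch over the edge. In the wrist view the switch bar looks slightly off its rest tick, so I'll check it closely against the first picture.

```bash
python3 -c "
from h import *
w=cam('wrist')['pixels'][90:260,230:410]; t=cam('top')['pixels'][190:245,385:445]; o=cv2.imread('pics/top0.png')[190:245,385:445,::-1]
f=lambda i,s:cv2.resize(i,s,interpolation=2)
cv2.imwrite('pics/i.png',np.hstack([f(w,(480,453)),np.vstack([f(t,(247,226)),f(o,(247,227))])])[:,:,::-1])"
```

```text
(no output)
```

View pics/i.png

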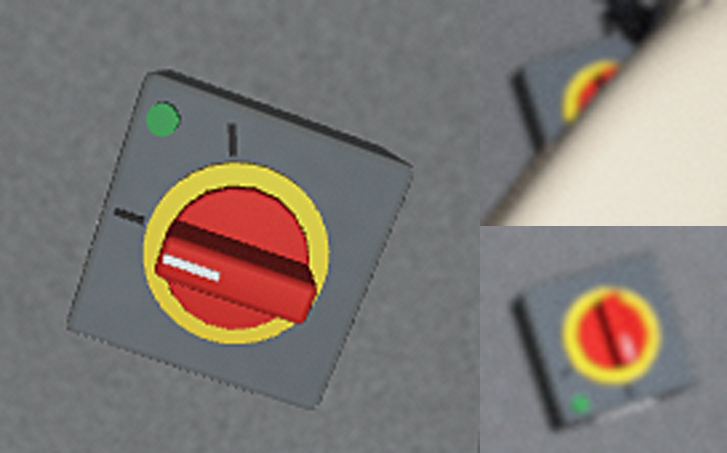

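The bar lines up with its rest tick, so it has sprung back fully. I'll do one last numeric check that the carton hasn't moved much, then hand in.

Run:
```python
from h import *
c=cam("top"); k=blob(c,(100,120,60),(130,255,255),(260,215,320,245)); r=cv2.minAreaRect(np.argwhere(k)[:,::-1].astype(np.float32)); print(r[0],onz(c,[r[0]],.18), "at start 293.8,230.2 -> 0.441,0.003")
print(np.round(bot.get_obs()["ft_force"],1)); print(bot.job_done())
```

```text
(289.70770263671875, 228.6615753173828) [[0.4457574  0.01485634 0.18      ]] at start 293.8,230.2 -> 0.441,0.003
[ 0.  -0.4 -0.4]
the job is handed in; nothing more can be done
None
```

I finished the job and handed it in at about 22 s. The hand-in gives no verdict, so this rests on my own checks.

- **Flaps and cover:** I folded the right end flap in, then the left, and both stayed folded while the cover was still open. I then swept the cover down and pressed its front edge with the open fingers either side of the catch. The highest wrist force I read was about 11 N.
- **Switch:** My first grip was too shallow, so I reopened and gripped lower. I turned it clockwise by about 69° of tool yaw (1.2 rad) and let it spring back.

**Last checks**
- The cover was flat with the blue catch over its edge and nothing touching it.
- The switch bar was lined up with its rest tick.
- Wrist force was about zero, and the arm was clear of everything.
- The bystanders in view looked undisturbed, but I did not measure them.

**Disagreements**
- The blue catch measured about 13 mm from where it began, against the 40 mm limit. The carton probably slid a little sideways when the cover was pressed.
- The wrist camera and the fixed cameras differed by about 3 mm on where the switch was; I gripped it between the two.

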